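Set the thermostat of the honey-warming plate

TASK

The honey in the large jar has set hard and has to be warmed. On the warming plate that carries this jar, turn the control knob clockwise until its white pointer line points at the raised tooth of the set-point ring around the knob, then let go. Leave the jar standing where it is and do not touch the knob of the other warming plate.

Things in the scene. Friction and masses are not known exactly. Their poses are not given: they have to be found in the camera images.
- knob: Black knob on the front deck of the plate with the honey jar. Skirt 52 mm across, 8 mm high; upright grip bar 48 x 16 mm, 8 to 44 mm above the origin, which lies on the turning axis at the underside, 62 mm above the table. Own x: along the bar to the white-lined pointer end. No spring; starts 0.45 to 1.5 rad anticlockwise (seen from above) of the tooth. Grip across the bar, 34 mm up.
- setring_tooth (a point): The mark: raised black tooth, 10 mm wide, 18 mm long, on the thin fixed black ring (72 mm across, 4 mm high) lying round that knob. The point is on the tooth's top, 67 mm above the table and 43 mm from the knob's axis; its x points straight out from the axis. The tooth's angle varies; the printed scale ticks are not the mark.
- honey_jar: Amber glass jar with metal lid, 80 mm across, 90 mm high, 0.4 to 0.9 kg, loose on the round hot plate about 175 mm behind the knob. Origin: centre of its underside, 66 mm above the table, z up. Its warming plate is a grey housing 320 mm deep, 190 mm wide, deck 58 mm above the table, standing left or right, turned up to 0.3 rad.
- other_knob: The identical knob of the other, identical warming plate, which carries an open steel pan instead of the jar. Origin and axes as for the first knob. Not to be touched.

How it is judged:
At the end, for the whole second after the job is handed in: The pointer end of the knob on the jar's plate points at the set-point tooth to within 12 degrees either way and the knob is at rest; the honey jar stands upright within 20 mm of where it was (x of setring_tooth in the frame of knob above 0 m and y of setring_tooth in the frame of knob between -0.009 and 0.009 m and angular speed of knob below 0.1 rad/s and distance of honey_jar from where it was at the start of the episode below 0.02 m and angle between honey_jar's own z axis and vertical below 0.1 rad); the robot touches nothing.
It fails at once if the other plate's knob is touched (more than 1 N) (contact force between other_knob and anything else above 1 N).
It fails at once if the honey jar is pushed more than 20 mm from its place or tipped (distance of honey_jar from where it was at the start of the episode above 0.02 m or angle between honey_jar's own z axis and vertical above 0.2 rad).
It also fails if it takes over 32 s, if anything falls off the work surface, if the arm or the gripper's body presses on something with over 40 N, if the wrist force passes 120 N, or if a joint passes its speed limit or range.

ROBOT

A 6-joint arm with a two-finger parallel gripper is mounted at the origin on the work surface. World frame = base frame: x ahead of the robot, y to its left, z up, the work surface at z = 0. Lengths are in m, angles in rad, forces in N, time in s.
With the tool pointing down it reaches from about 0.35 to 0.975 m from the base axis. Payload 4.9 kg.
Tool frame: the origin (TCP) lies midway between the tips of the shut fingers; the grasp point (between the pads) lies 19 mm behind it; y points along the fingers, z is the direction in which the jaws open and shut, and the axes are right-handed (so a half turn about y gives the same grasp; the last joint's range is limited). The gripper opens to 85 mm and grips with 20 to 120 N. Pads are 22 mm wide; open, the fingers measure 114 mm over their backs; the gripper's body (76 mm by 85 mm) begins 54 mm behind the grasp point. The pads swing forward as they close: fully open they stand 13 mm farther back than shut.
Start: joints at [0.988, 0.053, 1.613, -0, 1.476, -0.119], TCP at [0.28, 0.559, 0.231] pointing down, gripper open.
Joint ranges: [-3.01, 3.01], [-1.01, 2.22], [0.06, 2.58], [-1.02, 4.17], [0.09, 2.62], [-3.14, 3.14]. Speed limits (rad/s): [2.57, 2.57, 3.14, 3.14, 3.14, 3.14].

INTERFACE

Orientations are given as a unit quaternion [w, x, y, z].
In Python, from plant import * gives the robot as it stands.
- The arm moves only by the shell command python3 -m crank 'ROWS'. ROWS is JSON, a list that holds one entry, the list of rows, each a list of 5 numbers: the gripper command: -1 is shut, 1 is fully open, values between are in proportion, then the shift along the tool's x, y, z in cm, then the turn about the tool's y in degrees. In form: [[[jaw, dx, dy, dz, twist], ...]]. A call has 1 to 8 rows; each row shifts and turns the commanded pose from where the row before left it, along the tool's axes as they then stand; what a row does not reach is not made up. A row lasts 1/8 s, in which the tool goes at most 62.5 mm and 10.7 degrees, less where a joint would pass 70% of its speed; a pose out of reach is approached as far as the arm can. A call with a gripper value outside its range is refused whole. The fingers move at their own pace and stop on an object; the grip force is fixed at half the most. Time passes only in rows, so rows that do not move let the fingers close. It gives the time, the measured TCP pose, the force and the opening at its end, in the units of the state.
- state(): the state, without advancing time (a new reading comes with each control period).
- grab_frame(name): name is "side" or "top"; returns a dict with "frame" (480x640x3 uint8, red, green, blue), "fx", "fy", "cx", "cy" (pixels), "pose" (4x4, takes a point from camera to world coordinates). Camera axes: x right, y up, looking along -z (the intrinsics and any distortion apply to the point x, -y, -z); pixel columns grow to the right and rows downward; lengths in m; the calibration is good to about 2 mm. A picture is of the moment at which its call begins. There is no depth.
- job_done(): hands the job in, once; it reports no verdict.
The state is a dict: "time": time; "joint_pos": joint angles; "joint_vel": joint speeds; "joint_efforts": joint torques, N m; "tool_pos": TCP position; "tool_rot": TCP orientation; "contact_force": force on the tool from outside, world axes, zero at the start; "ft_torque": the same for the moment, N m; "gripper_width": opening from 0.0 (shut) to 1.0 (fully open).
Only numpy, scipy, OpenCV 4.12 (cv2) and the standard library are available. Lean on these libraries where they do the work, as an engineer would, in place of code of your own. Each camera call takes 0.05 s, during which the arm holds its last target.

## Working session

There is one attempt and no reset: what is moved stays moved. The work goes in short steps, Python scripts to look and compute and a shell command to move; the robot and the scene stay as the last step left them, time stands still between calls to the robot, and variables do not carry over. Pictures are saved under pics/ and viewed, and the job is handed in when it is done.

```bash
mkdir -p pics; ls
python3 - <<'E'
from plant import *
import cv2,pickle
s=state();print({k:s[k] for k in ("time","tool_pos","tool_rot","gripper_width","contact_force")})
for n in("top","side"):
    f=grab_frame(n);pickle.dump(f,open(f"pics/{n}0.pkl","wb"));cv2.imwrite(f"pics/{n}0.png",f["frame"][:,:,::-1])
    print(n,{k:v for k,v in f.items() if k!="frame"})
E
```

```text
pics
{'time': 0.0, 'tool_pos': array([0.27925179, 0.55845197, 0.23006955]), 'tool_rot': array([-0.68750437,  0.68885191, -0.16275188,  0.16227323]), 'gripper_width': 0.9995875913865854, 'contact_force': array([ 0.52641372, -0.51337932, -0.42706129])}
top {'fx': 525.1026649199243, 'fy': 525.1026649199243, 'cx': 325.7621596032036, 'cy': 237.01023007241645, 'pose': array([[ 1.26076191e-03,  9.68425898e-01, -2.49298396e-01,
         3.98166139e-01],
       [-9.99994919e-01,  4.91008076e-04, -3.14984202e-03,
        -2.49129095e-02],
       [-2.92798106e-03,  2.49301101e-01,  9.68421596e-01,
         9.60774588e-01],
       [ 0.00000000e+00,  0.00000000e+00,  0.00000000e+00,
         1.00000000e+00]])}
side {'fx': 553.2043134319515, 'fy': 553.2043134319515, 'cx': 323.6784509753597, 'cy': 239.41166511165733, 'pose': array([[ 0.93249081,  0.21530619, -0.29000712,  0.37442523],
       [-0.36100615,  0.58143675, -0.72911307, -0.62463234],
       [ 0.01163824,  0.78458559,  0.61991128,  0.60472682],
       [ 0.        ,  0.        ,  0.        ,  1.        ]])}
```

View pics/top0.png

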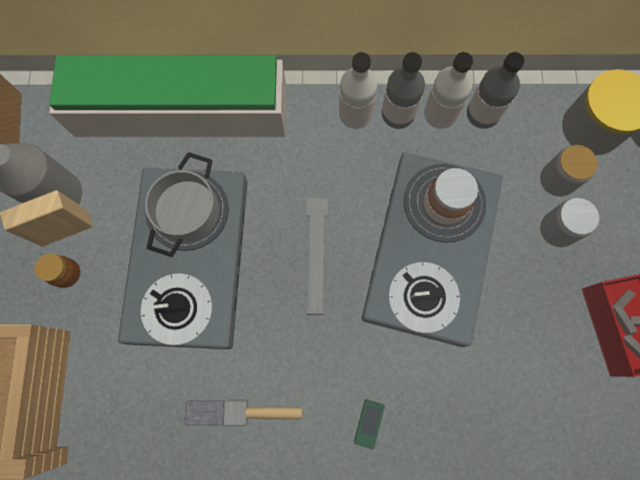

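View pics/side0.png

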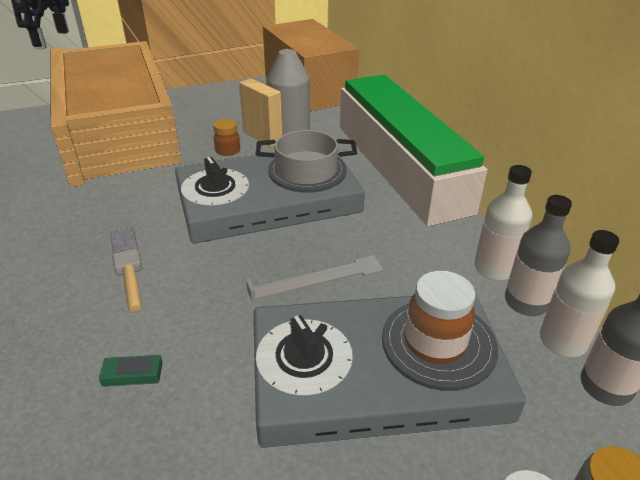

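The jar's plate is the right one in the top view: knob at about (424,296), jar at (452,195). The pan's plate is on the left, with its knob at about (176,307). I'll enlarge the knob in both views.

Run:
```python
import cv2,numpy as np
a=cv2.imread("pics/top0.png")[250:340,380:470];b=cv2.imread("pics/side0.png")[305:405,250:360]
def g(c): 
    c=np.clip(c.astype(float)*1.0,0,255);return (255*(c/255)**0.6).astype(np.uint8)
cv2.imwrite("pics/top0c.png",cv2.resize(g(a),None,fx=6,fy=6,interpolation=cv2.INTER_CUBIC))
cv2.imwrite("pics/side0c.png",cv2.resize(g(b),None,fx=6,fy=6,interpolation=cv2.INTER_CUBIC)[:600])
```

```text
(no output)
```

View pics/top0c.png

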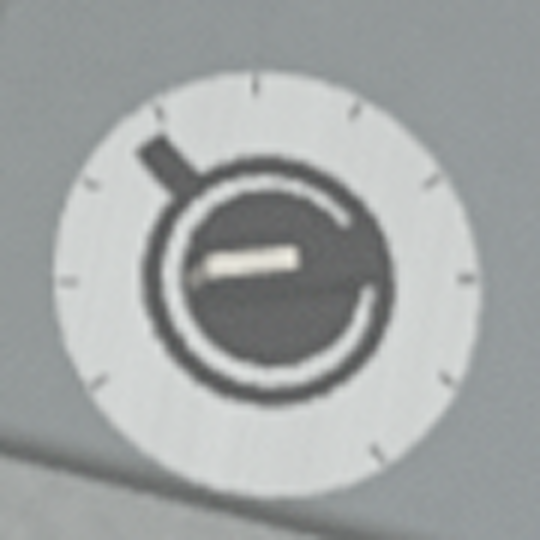

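View pics/side0c.png

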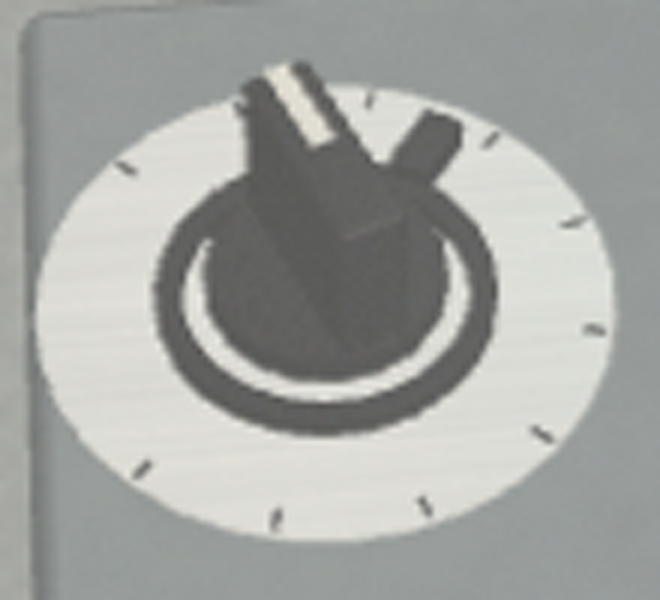

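```bash
cat > h.py <<'E'
import numpy as np,pickle
from scipy.spatial.transform import Rotation as R
def px(f,uv,z):
    d=np.array([(uv[0]-f["cx"])/f["fx"],-(uv[1]-f["cy"])/f["fy"],-1.]);P=f["pose"]
    d=P[:3,:3]@d;o=P[:3,3];return o+d*(z-o[2])/d[2]
def proj(f,p):
    P=f["pose"];c=P[:3,:3].T@(np.asarray(p)-P[:3,3]);return np.array([f["cx"]+f["fx"]*c[0]/-c[2],f["cy"]+f["fy"]*c[1]/c[2]])
def cr(u,v,x0,y0,s=6): return ((u+.5)/s-.5+x0,(v+.5)/s-.5+y0)
def tool(q): return R.from_quat(np.asarray(q)[[1,2,3,0]]).as_matrix()
E
python3 - <<'E'
from h import *
from plant import *
t=pickle.load(open("pics/top0.pkl","rb"));s=pickle.load(open("pics/side0.pkl","rb"))
T=lambda u,v,z:px(t,cr(u,v,380,250),z)
S=lambda u,v,z:px(s,cr(u,v,250,305),z)
pr=lambda n,p:print(n,np.round(p,4))
pr("ring ctr T",T(268,280,.062)); pr("dial ctr T",T(266.5,284,.0585));pr("ring S",S(326,298,.062));pr("dial S",S(325,313,.0585))
for n,F,a,b in(("T",T,(204,269),(298,258)),("S",S,(277,66),(324,144))):
    p,q=F(*a,.106),F(*b,.106);pr("line "+n,np.r_[p,q,np.linalg.norm(p-q),np.degrees(np.arctan2(*(p-q)[1::-1]))])
c=T(268,280,.062)
for n,p in(("tip T",T(150,143.5,.067)),("tip S",S(446,118,.067))):
    d=(p-c)[:2];pr(n,np.r_[p,np.linalg.norm(d),np.degrees(np.arctan2(d[1],d[0]))])
pr("bar ends T",np.r_[T(380,250,.106),T(190,270,.106)])
M=tool(state()["tool_rot"]);print(M.round(4),state()["joint_pos"])
E
```

```text
ring ctr T [ 0.5246 -0.1912  0.062 ]
dial ctr T [ 0.524  -0.1914  0.0585]
ring S [ 0.5213 -0.1941  0.062 ]
dial S [ 0.5207 -0.195   0.0585]
line T [ 5.21400e-01 -1.65800e-01  1.06000e-01  5.24400e-01 -1.91500e-01
  1.06000e-01  2.59000e-02  9.67224e+01]
line S [ 5.20400e-01 -1.67800e-01  1.06000e-01  5.22300e-01 -1.91600e-01
  1.06000e-01  2.38000e-02  9.45002e+01]
tip T [ 0.5633 -0.1581  0.067   0.0509 40.5263]
tip S [ 0.5614 -0.1599  0.067   0.0483 40.41  ]
bar ends T [ 0.5267 -0.2139  0.106   0.5211 -0.1619  0.106 ]
[[ 8.944e-01 -1.000e-03  4.473e-01]
 [-4.473e-01 -1.500e-03  8.944e-01]
 [-2.000e-04 -1.000e+00 -1.800e-03]] [ 9.87995141e-01  5.32787317e-02  1.61412934e+00 -2.43101428e-05
  1.47600938e+00 -1.19009262e-01]
```

Both views agree: axis at about (0.5235, -0.192), pointer at about 96°, tooth at about 40.5°. That means a clockwise turn of about 55.5°, which is within the 0.45–1.5 rad given. Now I'll cross over at height without twisting.

```bash
python3 -m crank '[[[1,3.4,0,-3.5,0],[1,3.5,0,-3.5,0],[1,3.5,0,-3.5,0],[1,3.5,0,-3.5,0],[1,3.5,0,-3.5,0],[1,3.5,0,-3.5,0],[1,3.5,0,-3.5,0],[1,3.5,0,-3.5,0]]]'
```

```text
time: 1.1
tool_pos: [0.4038, 0.1822, 0.2309]
tool_rot: [-0.688, 0.688, -0.162, 0.162]
contact_force: [0.9, 0.5, 0.3]
gripper_width: 1.0
```

```bash
python3 -m crank '[[[1,3.4,0,-3.5,0],[1,3.5,0,-3.5,0],[1,3.5,0,-3.5,0],[1,3.5,0,-3.5,0],[1,3.4,0,-3.5,0],[1,3.4,0,-3.5,0],[1,3.4,0,-3.5,0],[1,3.3,0,-3.5,0]]]'
python3 -m crank '[[[1,0,0,0,10],[1,0,0,0,10],[1,0,0,0,10],[1,0,0,0,10],[1,0,0,0,10],[1,0,0,0,7.4],[1,0,0,0,0],[1,0,0,0,0]]]'
python3 - <<'E'
from h import *
from plant import *
s=state();M=tool(s["tool_rot"]);p=s["tool_pos"];print(p,M.round(4),"zang",np.degrees(np.arctan2(M[1,2],M[0,2])),"d tool cm",M.T@(np.array([.5235,-.192,.078])-p)*100)
E
```

```text
time: 2.1
tool_pos: [0.5237, -0.1908, 0.2307]
tool_rot: [0.688, -0.688, 0.163, -0.162]
contact_force: [1.5, 0.7, 0.0]
gripper_width: 1.002
time: 3.1
tool_pos: [0.5235, -0.1892, 0.231]
tool_rot: [-0.526, 0.526, -0.473, 0.472]
contact_force: [-0.1, -0.3, -0.8]
gripper_width: 1.0
[ 0.52347936 -0.18917638  0.23099435] [[ 1.068e-01 -5.000e-04  9.943e-01]
 [-9.943e-01  3.000e-04  1.068e-01]
 [-3.000e-04 -1.000e+00 -5.000e-04]] zang 6.13141625605648 d tool cm [ 0.28565096 15.2993602  -0.0206427 ]
```

```bash
python3 -m crank '[[[1,0.3,3,0,0],[1,0,3,0,0],[1,0,3,0,0],[1,0,0,0,0],[1,0,0,0,0]]]'
python3 - <<'E'
from h import *
from plant import *
import cv2
s=state();M=tool(s["tool_rot"]);p=s["tool_pos"];print(p)
f=grab_frame("side");cv2.imwrite("pics/side1.png",cv2.resize(f["frame"][220:420,220:440,::-1],None,fx=3,fy=3,interpolation=cv2.INTER_CUBIC))
E
```

```text
time: 3.72
tool_pos: [0.5246, -0.1926, 0.1425]
tool_rot: [0.526, -0.526, 0.472, -0.473]
contact_force: [0.4, -1.0, 0.8]
gripper_width: 0.995
[ 0.52456237 -0.1925824   0.14253278]
```

View pics/side1.png

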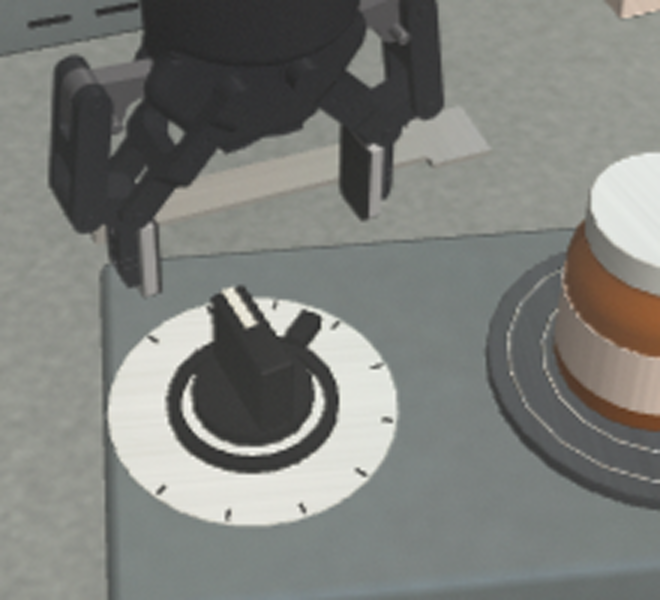

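The open fingers, at crop (140,260) and (370,180), straddle the bar from above, and the bar at (245,320) lies between them. Next I'll go down to TCP z≈0.078 and close.

```bash
python3 -m crank '[[[1,0,2,-0.05,0],[1,0,2,0,0],[1,0,1.5,0,0],[1,0,0.9,0,0],[1,0,0,0,0],[1,0,0,0,0]]]'
python3 -m crank '[[[-1,0,0,0,0],[-1,0,0,0,0],[-1,0,0,0,0],[-1,0,0,0,0],[-1,0,0,0,0],[-1,0,0,0,0],[-1,0,0,0,0],[-1,0,0,0,0]]]'
```

```text
time: 4.53
tool_pos: [0.524, -0.1925, 0.0779]
tool_rot: [0.526, -0.526, 0.473, -0.473]
contact_force: [0.4, 0.6, 0.1]
gripper_width: 1.002
time: 5.52
tool_pos: [0.524, -0.1923, 0.0777]
tool_rot: [0.526, -0.525, 0.473, -0.473]
contact_force: [4.0, 0.7, 1.0]
gripper_width: 0.175
```

The opening of 0.175 × 85 mm ≈ 15 mm matches the 16 mm bar, so it is gripped. Turning it now.

```bash
python3 -m crank '[[[-1,0,0,0,8],[-1,0,0,0,8],[-1,0,0,0,8],[-1,0,0,0,8],[-1,0,0,0,8],[-1,0,0,0,0]]]'
python3 -m crank '[[[-1,0,0,0,8],[-1,0,0,0,7.5],[-1,0,0,0,0],[-1,0,0,0,0],[-1,0,0,0,0],[-1,0,0,0,0]]]'
python3 - <<'E'
from h import *
from plant import *
import cv2
s=state();M=tool(s["tool_rot"]);print(s["tool_pos"],np.degrees(np.arctan2(M[1,2],M[0,2])),s["contact_force"],s["ft_torque"],s["gripper_width"])
f=grab_frame("side");cv2.imwrite("pics/side2.png",cv2.resize(f["frame"][220:420,220:440,::-1],None,fx=3,fy=3,interpolation=cv2.INTER_CUBIC))
E
```

```text
time: 6.28
tool_pos: [0.5227, -0.192, 0.0776]
tool_rot: [0.331, -0.332, 0.625, -0.624]
contact_force: [-1.9, 2.9, 5.3]
gripper_width: 0.175
time: 7.02
tool_pos: [0.5224, -0.1916, 0.0776]
tool_rot: [0.244, -0.246, 0.664, -0.662]
contact_force: [-3.8, 4.3, 6.9]
gripper_width: 0.177
[ 0.52237866 -0.19159806  0.07762051] -49.46973204533817 [-3.78014246  4.34574818  6.8818873 ] [ 0.65209884  0.45610632 -0.06898792] 0.17689438919604114
```

View pics/side2.png

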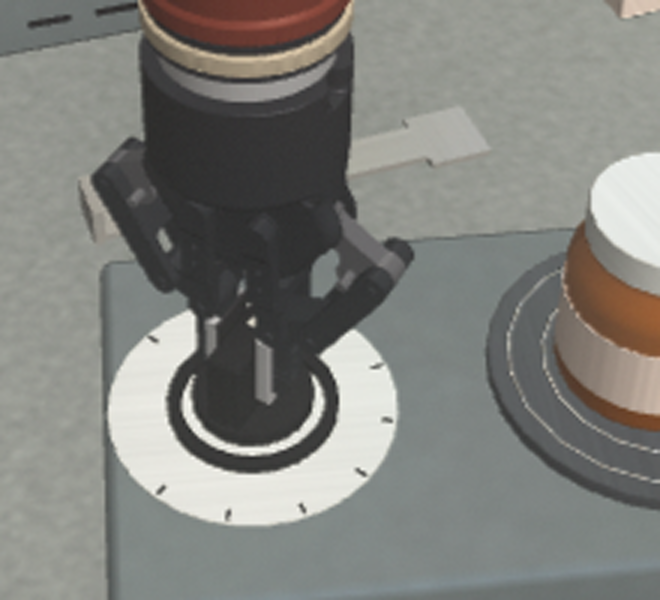

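The fingers hold the bar at crop (240,365), turned to -49.5°, which puts the bar at about 40.5°. I'll open and lift to check.

```bash
python3 -m crank '[[[1,0,0,0,0],[1,0,0,0,0],[1,0,0,0,0],[1,0,0,0,0],[1,0,0,0,0],[1,0,0,0,0],[1,0,0,0,0]]]'
python3 -m crank '[[[1,0,-2,0,0],[1,0,-3,0,0],[1,0,-4,0,0],[1,0,-4,0,0],[1,0,-4,0,0],[1,0,0,0,0]]]'
python3 -m crank '[[[1,-4,0,0,0],[1,-4,0,0,0],[1,-4,0,0,0],[1,0,0,0,0],[1,0,0,0,0]]]'
python3 - <<'E'
from plant import *
import cv2,pickle,numpy as np
for n,(y,x,h,w) in(("top",(250,380,90,90)),("side",(305,250,100,110))):
    f=grab_frame(n);pickle.dump(f,open(f"pics/{n}3.pkl","wb"));c=f["frame"][:,:,::-1];cv2.imwrite(f"pics/{n}3f.png",c)
    c=(255*(c[y:y+h,x:x+w]/255.)**.6).astype(np.uint8);cv2.imwrite(f"pics/{n}3.png",cv2.resize(c,None,fx=6,fy=6,interpolation=cv2.INTER_CUBIC))
E
```

```text
time: 7.95
tool_pos: [0.5235, -0.1923, 0.0773]
tool_rot: [-0.245, 0.245, -0.663, 0.663]
contact_force: [0.7, 0.5, 0.3]
gripper_width: 1.002
time: 8.7
tool_pos: [0.5257, -0.1934, 0.2541]
tool_rot: [-0.247, 0.242, -0.661, 0.666]
contact_force: [0.3, 0.9, -0.2]
gripper_width: 0.997
time: 9.32
tool_pos: [0.6141, -0.1144, 0.247]
tool_rot: [0.245, -0.245, 0.663, -0.663]
contact_force: [0.5, 0.3, -0.5]
gripper_width: 0.997
```

View pics/top3f.png

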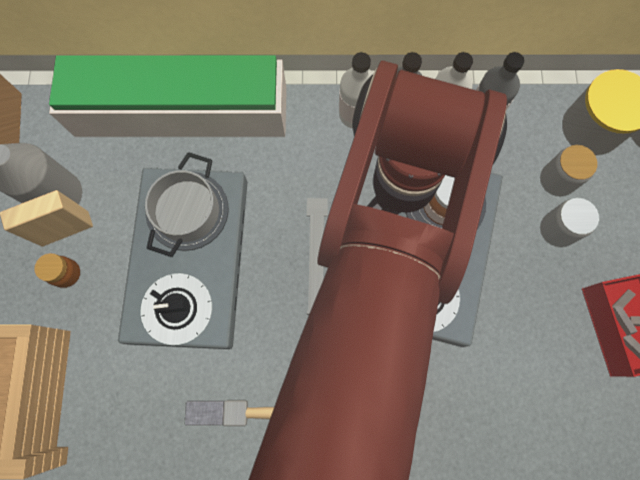

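View pics/side3.png

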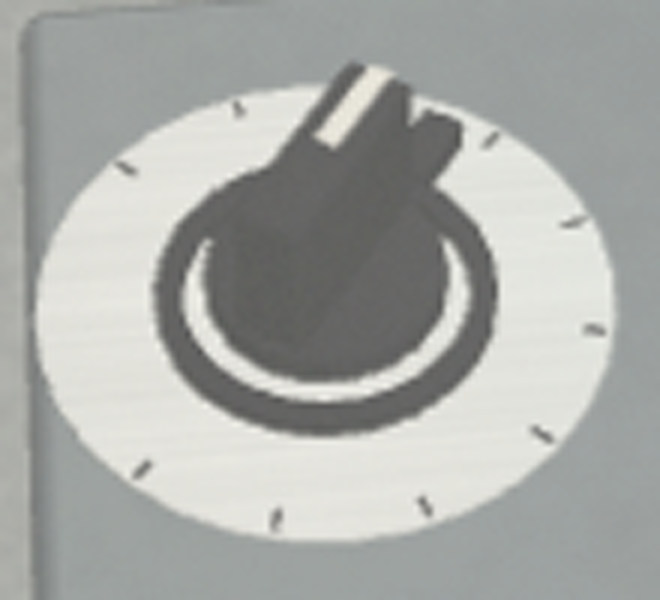

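View pics/side3f.png

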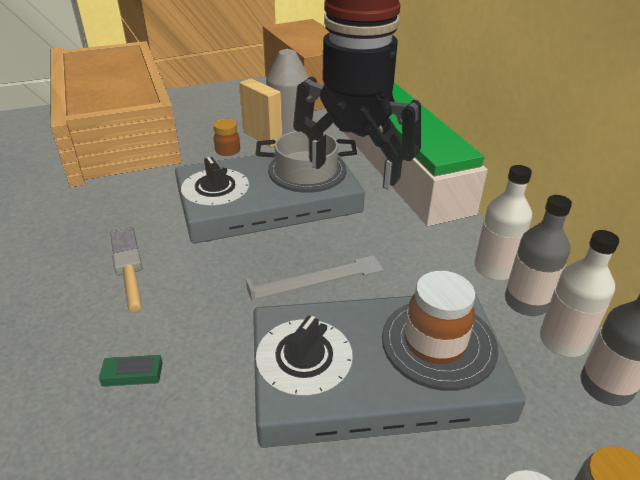

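The side crop shows the pointer line from (374,72) to (326,142), with the tooth right behind the bar at (446,118). The jar hasn't moved. I'll swing the arm left so the top camera can confirm it.

```bash
python3 -m crank '[[[1,0,0,-4,0],[1,0,0,-4,0],[1,0,0,-4,0],[1,0,0,-4,0],[1,0,0,-4,0],[1,0,0,-4,0],[1,0,0,0,0],[1,0,0,0,0]]]'
python3 - <<'E'
from plant import *
import cv2,pickle,numpy as np
for n,(y,x,h,w) in(("top",(250,380,90,90)),):
    f=grab_frame(n);pickle.dump(f,open(f"pics/{n}4.pkl","wb"));c=f["frame"][:,:,::-1]
    c=(255*(c[y:y+h,x:x+w]/255.)**.6).astype(np.uint8);cv2.imwrite(f"pics/{n}4.png",cv2.resize(c,None,fx=6,fy=6,interpolation=cv2.INTER_CUBIC))
from h import *
s=pickle.load(open("pics/side3.pkl","rb"))
S=lambda u,v,z:px(s,cr(u,v,250,305),z)
d=S(374,72,.106)-S(326,142,.106);print(np.linalg.norm(d),np.degrees(np.arctan2(d[1],d[0])))
E
```

```text
time: 10.42
tool_pos: [0.4588, 0.0674, 0.2475]
tool_rot: [-0.245, 0.244, -0.663, 0.664]
contact_force: [-0.1, -0.7, 0.4]
gripper_width: 0.997
0.021553142891452604 43.15989775225552
```

View pics/top4.png

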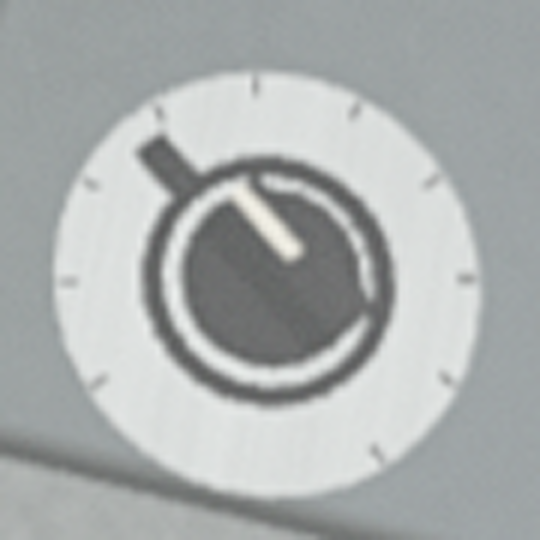

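In the top crop the pointer line runs (295,257)→(237,188), about 40° from x. The tooth tip at (150,144), seen from the ring centre (268,280), lies at about 40.5°. They agree within about 3°, so I'm handing in.

```bash
python3 -c "
from plant import *
print(job_done())"
```

```text
the job is handed in; nothing more can be done
None
```

I gripped the knob on the jar's plate across its bar, turned it about 55.5° clockwise, released it and moved the arm clear. The job was handed in at about 10.5 s of the 32 s allowed.

- **Pointer:** After letting go, the white line measures about 40° in the top view and 43° in the side view, against about 40.5° for the tooth. The two views differ by about 3°, well inside the 12° tolerance.
- **Jar and other knob:** In the side view the jar stands where it was, by eye. The arm passed well above the other knob and never came near it.
- **Forces:** Readings stayed below about 10 N throughout and were near zero at the end, with nothing touching the robot.
- **One slip:** After lifting, a sideways move went outward instead of back towards the base. It stayed at about 0.25 m height and touched nothing.

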